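# Present a test plate to the inspection camera

### The job

First pull the hinged dust flap of the inspection camera all the way down so that its lens is uncovered. Then take the test plate with the round hole out of the rack and hold it still in the air in front of the lens for its picture: plate centre level with and centred on the lens, 15 cm out from it, plate upright as it stood, a broad face square to the lens. Finish while still holding it there; leave the other two plates in the rack and the other things on the bench where they are.

Things in the scene. Friction and masses are not known exactly. Their poses are not given: they have to be found in the camera images.
- flap (a joint): aluminium dust flap (116 mm wide, 5 mm thick) over the camera's front, hinged along its lower edge: 0 = shut (upright), 1.57 = fully down (level, sticking out towards the front); starts shut or up to 0.2 ajar. Stiff hinge (about 0.2 N m friction, 2 to 3 N at the bar): it stays where it is left
- flap_hinge (a point): middle of the flap's hinge axis, 60 mm above the bench; fixed to the camera; x points from the camera's front into the camera, y along the hinge axis, z up. The flap turns about y, its top coming out to -x
- flap_bar (a point): middle of the round steel pull bar (9 mm thick, 80 mm long along its y, on a post at each end) that stands off the flap's free edge in the flap's own plane: 140 mm from the hinge axis, 36 mm beyond the flap's edge, so there is room for fingers both sides of it. With the flap shut it is 200 mm above the bench, 35 mm above the top of the camera box; fully down it is 60 mm above the bench
- lens (a point): centre of the front of the round lens (60 mm ring) in the front of the inspection camera, 125 mm above the bench. The camera is a white box 150 mm wide, 110 mm deep, 165 mm tall, fixed to the bench. The lens looks along -x of this frame, level; y is sideways, z up
- holed_plate_center (a point): flat aluminium test plate, 44 mm wide (its y), 80 mm tall (its z), 8 mm thick (its x), 50 to 100 g, standing upright in one of the rack's three slots with about 58 mm above the rack; this one has a single round hole 20 mm across through it, centred 44 mm above its foot; this is the one to present. The point is the plate's centre, 40 mm above its foot; x is square to its broad faces, z points up to its top edge
- blank_plate_center (a point): flat aluminium test plate, 44 mm wide (its y), 80 mm tall (its z), 8 mm thick (its x), 50 to 100 g, standing upright in one of the rack's three slots with about 58 mm above the rack; this one is plain, without hole or notch; stays in the rack. The point is the plate's centre, 40 mm above its foot; x is square to its broad faces, z points up to its top edge
- notched_plate_center (a point): flat aluminium test plate, 44 mm wide (its y), 80 mm tall (its z), 8 mm thick (its x), 50 to 100 g, standing upright in one of the rack's three slots with about 58 mm above the rack; this one has a square notch 18 mm deep, 20 mm tall cut into one side edge; stays in the rack. The point is the plate's centre, 40 mm above its foot; x is square to its broad faces, z points up to its top edge
- holed_plate: the holed plate itself; origin at the middle of its foot, axes as its centre point's
- station: the camera box with its flap; origin on the bench under the middle of its front face, axes as the lens's
- rack: grey plastic slotted rack, 56 mm deep (x), 200 mm long (y), 30 mm tall, fixed to the bench; origin under its middle. Three slots 22 mm deep in one row along its y, at -62, 0 and +62 mm, each 9.5 mm wide in x and 45.5 mm long in y; which plate stands in which slot varies
- petri_center (a point): bystander: clear petri dish, 68 mm across, 12 mm tall, its centre
- stopper_center (a point): bystander: stopper, 28 mm across, 26 mm tall, its centre
- timer_center (a point): bystander: small white timer, 45x60x18 mm, its centre
- tape_center (a point): bystander: roll of tape lying flat, 68 mm across, 18 mm tall, its centre
There are look-alikes about, which are no part of the job. Leave any black look-alike of the holed_plate alone.

How it is judged:
By the outcome, as a careful person would: the job done as asked, in the order asked, and still so for the second after the job is handed in, while the arm keeps its last pose, push and grip.
It also fails if it takes over 45 s, if anything falls off the work surface, if the arm or the gripper's body presses on something with over 40 N, if the wrist force passes 120 N, or if a joint passes its speed limit or range.

### The arm

A 7-joint arm with a two-finger parallel gripper is mounted at the origin on a cart in front of the work surface, level with it; the furniture and walls round the work are solid. World frame = base frame: x ahead of the robot, y to its left, z up, the work surface at z = 0. Lengths are in m, angles in rad, forces in N, time in s.
With the tool pointing down it reaches from about 0.4 to 0.9 m from the base axis. Payload 5.5 kg.
Tool frame: the origin (TCP) lies at the very end of the fingers, on their centre line; the grasp point (between the pads) lies 19 mm behind it (arm.grip_point_offset is the z of the grasp point in the tool frame, in m); z points along the fingers, y is the line along which they close (so a half turn about z gives the same grasp; the last joint's range is limited). The gripper opens to 92 mm and grips with 3 to 60 N. Pads are 19 mm wide; open, the fingers measure 130 mm over their backs; the gripper's body (75 mm by 190 mm) begins 47 mm behind the grasp point.
Start: joints at [-0.938, 0.501, -0.427, 1.55, 0.221, 1.138, -0.21], TCP at [0.235, 0.606, 0.227] pointing down, gripper open.
Joint ranges: [-2.88, 2.88], [-0.31, 2.03], [-1.54, 1.56], [0.2, 2.42], [-1.41, 4.55], [0.19, 2.02], [-2.57, 2.57]. Speed limits (rad/s): [2.57, 2.57, 3.14, 3.14, 3.14, 3.14, 3.14].

### API

Orientations are given as a 3x3 rotation matrix whose columns are the frame's x, y, z axes.
In Python, from plant import arm, optics, workorder, models gives the robot as it stands. The module is installed in compiled form; this text tells all that it offers.
- The arm moves only by the shell command python3 -m jog 'ROWS' [OPENING] [FORCE]. ROWS is JSON, one flat list of numbers, 6 for each row, row after row: the shift along the tool's x, y, z in mm, then the turn, a rotation vector about the tool's x, y, z in rad. In form: [dx, dy, dz, wx, wy, wz, dx, dy, dz, wx, wy, wz, ...]. A call has 1 to 8 rows; each row is the pose to reach, as a shift and turn from the pose commanded when the call began, along the tool's axes at that moment; what a row does not reach only later rows make up. A row lasts 1/8 s, in which the tool goes at most 62.5 mm and 10.7 degrees, less where a joint would pass 70% of its speed; a pose out of reach is approached as far as the arm can. A call with a gripper value outside its range is refused whole. OPENING is the opening, from 0 (shut) to 1 (fully open), set as the call begins (- or left out, the last holds). The fingers move at their own pace and stop on an object; FORCE is the grip in N (left out, the last holds). Time passes only in rows, so rows that repeat a pose let the fingers close. It gives the time, the measured TCP pose, the force, the opening and the grip force at its end, in the units of the state.
- arm.state(): the state, without advancing time (a new reading comes with each control period).
- optics.camera(name): name is "scene" or "top"; returns the picture (400x640x3 uint8, blue, green, red); there is no depth.
- optics.camera_info(name): a dict with "fov_y" (degrees; the focal length in pixels is half the picture's height over the tangent of half this angle, whatever the lens; pixels are square), "cx", "cy" (the principal point, pixels), "position" and "orientation" of the camera in the world. Camera axes: x right, y down, z forward; pixel columns grow to the right and rows downward; lengths in m; the calibration is good to about 2 mm. A picture is of the moment at which its call begins. camera_info takes no time and is no camera call.
- workorder.close_job(): hands the job in; it is judged then, once.
Trained networks look in the newest picture that a camera, given by its name, has taken for a name from the list of things; names that differ only in an ending like _2 or _b are one class to them, and where a whole thing is asked for, a point or a joint stands for the part that bears it (a point fixed in the world has none). Each returns a list of dicts, best first, with "confidence" (0 to 1); they miss things now and then, are a little off and sometimes report something else, mostly with a low value. They report only what shows in the picture. A call takes as long as a camera call. They do not tell look-alikes from the thing itself.
- models.spot_in(target, camera): "at" ([x, y, z] in m, in world coordinates, good to about 4 mm: the middle of the surface that is visible of it).
- models.place_of(target, camera): "at" ([x, y, z] in m, in world coordinates, good to about 4 mm: a listed point, or the origin of a listed thing).
The state is a dict: "t": time; "joint_pos": joint angles; "qd": joint speeds; "joint_torque": joint torques, N m; "ee_pos": TCP position; "tool_rot": TCP orientation; "wrist_force": force on the tool from outside, world axes, zero at the start; "wrist_torque": the same for the moment, N m; "opening": finger opening in m; "finger_force": force on a finger pad.
Only numpy, scipy, OpenCV 4.12 (cv2) and the standard library are available. Lean on these libraries where they do the work, as an engineer would, in place of code of your own. Each camera call takes 0.05 s, during which the arm holds its last target. There are 200 camera calls.

## Working session

There is one attempt and no reset: what is moved stays moved. The work goes in short steps, Python scripts to look and compute and a shell command to move; the robot and the scene stay as the last step left them, time stands still between calls to the robot, and variables do not carry over. Pictures are saved under pics/ and viewed, at most 10 in all, crops included, and the job is handed in when it is done.

```bash
mkdir -p pics
cat > h.py <<'E'
import numpy as np,cv2
from plant import arm,optics,workorder,models
def K(n):
    i=optics.camera_info(n);f=200/np.tan(np.radians(i['fov_y'])/2);return f,i['cx'],i['cy'],np.array(i['position']),np.array(i['orientation'])
def proj(n,p):
    f,cx,cy,t,R=K(n);c=R.T@(np.array(p)-t);return np.round([cx+f*c[0]/c[2],cy+f*c[1]/c[2]],1)
def ray(n,u,v,z):
    f,cx,cy,t,R=K(n);d=R@np.array([(u-cx)/f,(v-cy)/f,1]);return np.round(t+d*(z-t[2])/d[2],4)
E
python3 - <<'E'
from h import *
np.set_printoptions(precision=4,suppress=True)
a=optics.camera("scene");b=optics.camera("top")
cv2.imwrite("pics/s0.png",a);cv2.imwrite("pics/t0.png",b)
for n in("scene","top"):
    i=optics.camera_info(n);print(n,i['fov_y'],i['position'],np.array(i['orientation']).tolist())
    for k in("lens","flap_hinge","flap_bar","holed_plate_center","blank_plate_center","notched_plate_center","rack","station"):
        print(k,[(np.round(r['at'],3).tolist(),round(r['confidence'],2),proj(n,r['at']).tolist()) for r in models.place_of(k,n)][:4])
s=arm.state();print(s['ee_pos'],s['tool_rot'],s['opening'],s['t'],arm.grip_point_offset)
E
```

```text
scene 46.17341950185804 [ 0.1436 -0.4915  0.9334] [[0.8699658732870184, -0.34938572004859436, 0.3479784446515057], [-0.49310004969240534, -0.6212833075727923, 0.6089822597783607], [0.0034234937276406054, -0.7013819717939267, -0.7127773911489902]]
lens [([0.514, 0.019, 0.009], 0.69, [357.4, 286.7]), ([0.618, 0.269, 0.123], 0.56, [342.3, 173.5])]
flap_hinge [([0.612, 0.268, 0.058], 0.89, [340.0, 192.4])]
flap_bar [([0.612, 0.264, 0.197], 0.81, [341.7, 152.9])]
holed_plate_center [([0.682, 0.055, 0.044], 0.71, [408.1, 239.8]), ([0.518, 0.016, 0.046], 0.69, [360.2, 277.7]), ([0.567, 0.048, 0.046], 0.43, [370.5, 259.5])]
blank_plate_center [([0.514, 0.382, 0.007], 0.6, [289.1, 192.7]), ([0.567, 0.048, 0.047], 0.55, [370.7, 259.2]), ([0.518, 0.018, 0.001], 0.26, [358.9, 288.3])]
notched_plate_center [([0.463, -0.015, 0.048], 0.55, [346.7, 297.5])]
rack [([0.518, 0.018, 0.003], 0.55, [358.8, 288.1]), ([0.617, 0.268, 0.125], 0.39, [342.1, 173.3])]
station [([0.63, 0.277, -0.004], 0.74, [343.1, 204.1])]
top 48.910050009516155 [0.4544 0.1855 1.0011] [[-0.01465639588544597, -0.9964305530328207,
[... 354 characters left out ...]
 [264.1, 150.4]), ([0.631, 0.273, 0.001], 0.71, [270.5, 159.2])]
holed_plate_center [([0.682, 0.051, 0.04], 0.77, [368.5, 132.1]), ([0.512, 0.02, 0.048], 0.63, [385.0, 208.0]), ([0.386, 0.078, 0.009], 0.17, [357.8, 265.6])]
blank_plate_center [([0.569, 0.058, 0.052], 0.57, [367.2, 182.0])]
notched_plate_center [([0.462, -0.016, 0.048], 0.48, [402.6, 231.0])]
rack [([0.516, 0.024, -0.002], 0.98, [379.7, 208.0]), ([0.569, 0.055, 0.047], 0.5, [368.7, 182.4])]
station [([0.634, 0.274, -0.002], 0.84, [269.9, 158.0]), ([0.515, 0.02, 0.008], 0.47, [382.2, 208.0])]
[0.2349 0.606  0.2267] [[-0.9324  0.3615 -0.    ]
 [ 0.3615  0.9324  0.    ]
 [ 0.     -0.     -1.    ]] 0.09188170140347679 0.9 -0.0188
```

View pics/s0.png

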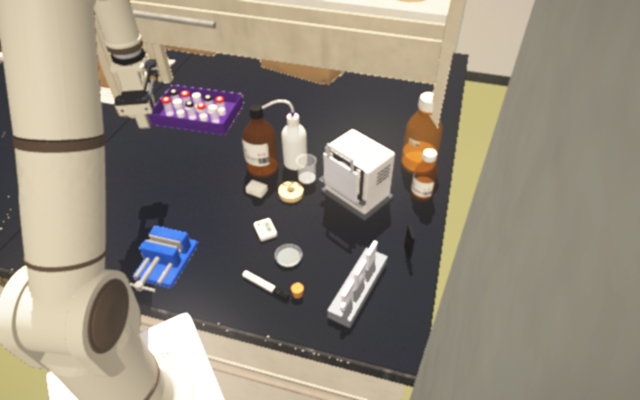

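View pics/t0.png

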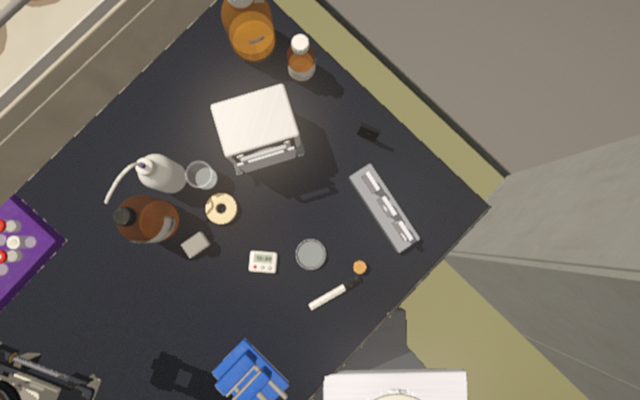

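```bash
python3 -c "
import cv2
a=cv2.imread('pics/s0.png')[215:335,300:440];b=cv2.imread('pics/t0.png')[100:250,330:430]
a=cv2.resize(a,(466,400),interpolation=3);b=cv2.resize(b,(267,400),interpolation=3)
cv2.imwrite('pics/c0.png',cv2.hconcat([a,b]))"
```

```text
(no output)
```

View pics/c0.png

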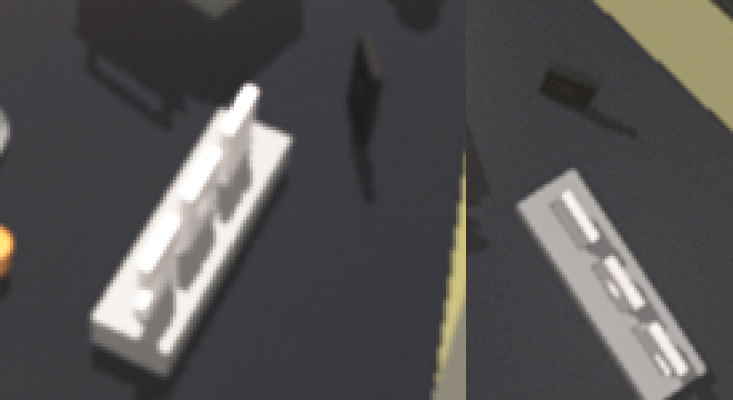

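The middle rack plate (scene 360,278; top 385,208) has a bright spot in the middle of its face, so it is the holed one. In the near one (top 403,231) the bright gap sits at the edge, so it's notched. The far one (367,182) is plain. The free-standing black look-alike is at top 368,132. Next I'll measure the yaws and enlarge the middle plate.

Run:
```python
from h import *
b=cv2.imread('pics/t0.png');a=cv2.imread('pics/s0.png')
x=cv2.resize(b[180:250,350:430],(400,350),interpolation=2);y=cv2.resize(b[75:180,205:310],(350,350),interpolation=2)
cv2.imwrite('pics/c1.png',cv2.hconcat([x,y]))
g=b.min(2)
def rect(mask,z):
    c=max(cv2.findContours(mask,0,2)[0],key=cv2.contourArea)
    w=np.array([ray('top',u,v,z)[:2] for u,v in c[:,0]],np.float32)*1000
    r=cv2.minAreaRect(w);print(r,cv2.boxPoints(r).round(0).tolist())
m=np.zeros_like(g);m[75:180,205:310]=(g[75:180,205:310]>175)*255;m=cv2.morphologyEx(m,cv2.MORPH_OPEN,np.ones((9,9)));rect(m,.165)
m=np.zeros_like(g);m[155:260,340:430]=(g[155:260,340:430]>75)*255;rect(m,.03)
```

```text
((680.151611328125, 290.2478332519531), (106.79428100585938, 147.1554412841797), 16.547374725341797) [[608.0, 346.0], [650.0, 205.0], [752.0, 235.0], [710.0, 376.0]]
((515.0694580078125, 20.367340087890625), (204.75209045410156, 64.20067596435547), 32.045162200927734) [[411.0, -7.0], [445.0, -61.0], [619.0, 47.0], [585.0, 102.0]]
```

View pics/c1.png

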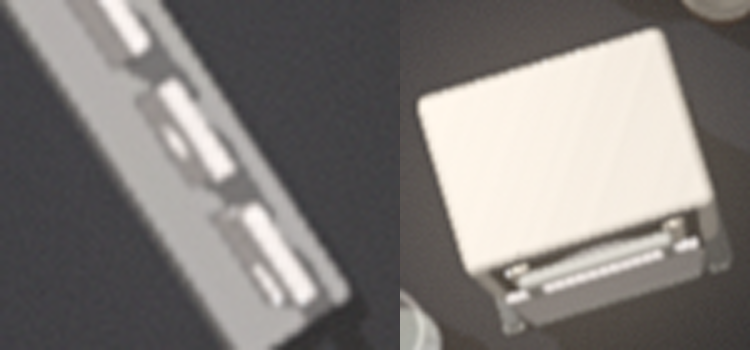

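The middle plate's hole is centred in its face (crop at 175,140) and the near plate's gap is at the edge, so the middle plate is the target. I'll check the bottle heights along the transit path and work out the first move.

```bash
cat >> h.py <<'E'
def tri(ps,pt):
    A=np.zeros((3,3));b=np.zeros(3)
    for n,(u,v) in(("scene",ps),("top",pt)):
        f,cx,cy,t,R=K(n);d=R@np.array([(u-cx)/f,(v-cy)/f,1]);d/=np.linalg.norm(d);M=np.eye(3)-np.outer(d,d);A+=M;b+=M@t
    return np.linalg.solve(A,b).round(3)
# commanded-pose approximated by measured; yaw_deg = wanted world direction of tool y (tool down)
def go(p,yaw):
    from scipy.spatial.transform import Rotation as Ro
    s=arm.state();R=np.array(s['tool_rot']);y=np.radians(yaw);Y=np.array([np.cos(y),np.sin(y),0]);Z=np.array([0,0,-1.]);W=np.c_[np.cross(Y,Z),Y,Z]
    print((R.T@(np.array(p)-s['ee_pos'])*1000).round(1),Ro.from_matrix(R.T@W).as_rotvec().round(3))
E
python3 - <<'E'
from h import *
print(tri((256,112),(122,216)),tri((292,118),(145,167)),tri((344,153),(264,152)))
go((.42,.25,.29),106.5);go((.633,.273,.27),106.5)
E
```

```text
[0.496 0.524 0.199] [0.59  0.499 0.162] [0.615 0.266 0.194]
[-301.3 -265.1  -63.3] [ 0.    -0.    -0.658]
[-491.6 -166.6  -43.3] [ 0.    -0.    -0.658]
```

```bash
python3 -m jog '[-301,-265,-63,0,0,-0.658,-301,-265,-63,0,0,-0.658,-301,-265,-63,0,0,-0.658,-301,-265,-63,0,0,-0.658,-301,-265,-63,0,0,-0.658,-301,-265,-63,0,0,-0.658,-301,-265,-63,0,0,-0.658,-301,-265,-63,0,0,-0.658]' 0 20
python3 - <<'E'
from h import *
go((.633,.273,.25),106.5);go((.633,.273,.183),106.5);print(arm.state()['joint_pos'])
E
```

```text
t: 1.9
ee_pos: [0.4219, 0.247, 0.2904]
tool_rot: [[-0.961, -0.278, 0.002], [-0.278, 0.961, -0.001], [-0.002, -0.001, -1.0]]
wrist_force: [-0.9, 0.9, -0.6]
opening: 0.0159
finger_force: 0.0
[-210.   -33.7   40.7] [-0.001  0.002 -0.006]
[-209.9  -33.6  107.7] [-0.001  0.002 -0.006]
[-0.19300473  0.13783299 -0.42992093  1.86774693  0.0645178   1.14808654
  1.2066354 ]
```

```bash
python3 -m jog '[-210,-34,40,0,0,-0.006,-210,-34,40,0,0,-0.006,-210,-34,40,0,0,-0.006,-210,-34,40,0,0,-0.006,-210,-34,75,0,0,-0.006,-210,-34,106,0,0,-0.006,-210,-34,106,0,0,-0.006,-210,-34,106,0,0,-0.006]'
python3 - <<'E'
from h import *
cv2.imwrite('pics/s1.png',optics.camera('scene')[70:270,220:540]);print(arm.state()['opening'])
x=cv2.imread('pics/s1.png');y=optics.camera('top')[60:260,180:400]
cv2.imwrite('pics/s1.png',cv2.resize(cv2.hconcat([x,y]),None,fx=1.45,fy=1.45,interpolation=2))
E
```

```text
t: 2.9
ee_pos: [0.6309, 0.2788, 0.1849]
tool_rot: [[-0.957, -0.291, 0.001], [-0.291, 0.957, 0.001], [-0.001, 0.001, -1.0]]
wrist_force: [0.2, 0.2, 0.1]
opening: 0.0004
finger_force: 0.0
0.0002184564665980786
```

View pics/s1.png

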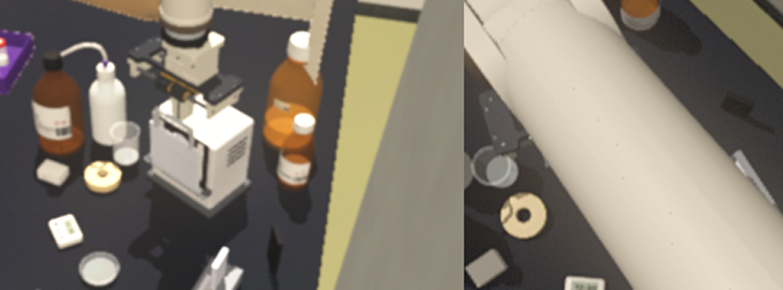

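Fingers are behind the bar (scene crop 190,115), clear of the box top. Next I pull it out and down along its arc.

```bash
python3 -m jog '[16,0,0,0,0,0,33,0,2,0,0,0,47,0,5,0,0,0,59,0,10,0,0,0,84,0,23,0,0,0,105,0,41,0,0,0,105,0,41,0,0,0,105,0,41,0,0,0]'
python3 - <<'E'
from h import *
optics.camera('scene');s=arm.state();print(s['wrist_force'])
print([(r['at'],r['confidence'],proj('scene',r['at'])) for r in models.place_of('flap_bar','scene')])
E
```

```text
t: 4.0
ee_pos: [0.5313, 0.2472, 0.1438]
tool_rot: [[-0.957, -0.29, 0.001], [-0.29, 0.957, 0.0], [-0.001, 0.0, -1.0]]
wrist_force: [-0.2, -0.5, 0.4]
opening: 0.0
finger_force: 0.0
[ 0.17485962  0.5891978  -0.06355552]
[([0.5152, 0.2356, 0.1501], 0.94, array([312.8, 187.2])), ([0.5676, 0.0476, 0.0478], 0.43, array([371. , 259.1]))]
```

```bash
python3 -m jog '[-3,0,-30,0,0,0,22,0,-40,0,0,0,22,0,-25,0,0,0,26,0,-8,0,0,0,34,0,5,0,0,0,41,0,16,0,0,0,47,0,30,0,0,0,51,0,42,0,0,0]'; python3 -m jog '[2,0,10,0,0,0,4,0,20,0,0,0,5,0,28,0,0,0,5,0,34,0,0,0,5,0,36,0,0,0,5,0,38,0,0,0]'
```

```text
t: 5.1
ee_pos: [0.4809, 0.2319, 0.0997]
tool_rot: [[-0.957, -0.29, -0.001], [-0.29, 0.957, -0.0], [0.001, 0.0, -1.0]]
wrist_force: [-0.5, 0.0, 2.5]
opening: 0.0004
finger_force: 0.5
t: 5.85
ee_pos: [0.4768, 0.2307, 0.0637]
tool_rot: [[-0.957, -0.29, 0.0], [-0.29, 0.957, -0.0], [0.0, -0.0, -1.0]]
wrist_force: [-7.1, -3.1, 20.7]
opening: 0.0008
finger_force: 10.1
```

```bash
python3 -m jog '[0,0,-60,0,0,0,20,-20,-120,0,0,0.0,20,-20,-120,0,0,0]' 1
python3 - <<'E'
from h import *
a=optics.camera('scene');cv2.imwrite('pics/s2.png',cv2.resize(a[100:340,220:460],(600,600),interpolation=2))
for t in('flap_bar','holed_plate_center'):print([(np.round(r['at'],3),round(r['confidence'],2)) for r in models.place_of(t,'scene')])
p=ray('top',389,206.4,.088);print(p)
go((.515,.0205,.17),122);go((.515,.0205,.062),122);print(arm.state()['joint_pos'])
E
```

```text
t: 6.22
ee_pos: [0.466, 0.2055, 0.1872]
tool_rot: [[-0.957, -0.288, 0.008], [-0.288, 0.958, 0.002], [-0.008, -0.001, -1.0]]
wrist_force: [0.4, 0.4, -0.3]
opening: 0.0257
finger_force: 0.0
[(array([0.48 , 0.226, 0.058]), 0.61)]
[(array([0.518, 0.015, 0.046]), 0.69), (array([0.682, 0.056, 0.041]), 0.48)]
[0.5131 0.019  0.088 ]
[   4.2 -192.    12.7] [-0.     0.001 -0.265]
[   4.3 -192.   120.7] [-0.     0.001 -0.265]
[-0.12105351  0.29362577 -0.40894387  1.94973937  0.14485192  0.92578357
  1.26291057]
```

View pics/s2.png

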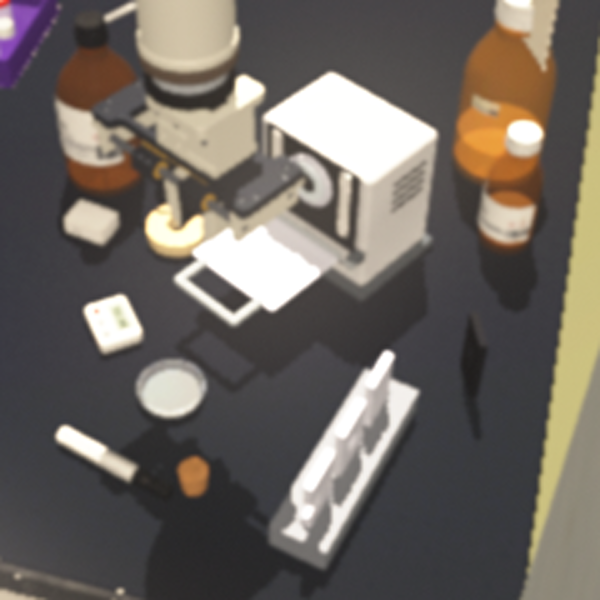

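The flap is level, with its bar at crop (235,318), and the lens is uncovered. Next, move over the middle plate.

```bash
python3 -m jog '[4,-192,13,0,0,-0.265,4,-192,13,0,0,-0.265,4,-192,13,0,0,-0.265,4,-192,13,0,0,-0.265,4,-192,13,0,0,-0.265,4,-192,60,0,0,-0.265,4,-192,60,0,0,-0.265]' 1
python3 - <<'E'
from h import *
a=optics.camera('top');b=optics.camera('scene')
cv2.imwrite('pics/s3.png',cv2.resize(b[180:340,280:480],(800,600*16//15),interpolation=2)[:600])
go((.514,.020,.062),122);print(arm.state()['opening'])
E
```

```text
t: 7.25
ee_pos: [0.5115, 0.0232, 0.1196]
tool_rot: [[-0.846, -0.534, -0.008], [-0.534, 0.846, 0.001], [0.006, 0.005, -1.0]]
wrist_force: [-0.9, 0.1, 0.3]
opening: 0.0915
finger_force: 0.0
[ 2.  -2.1 60.8] [ 0.002 -0.001  0.004]
0.09176331578396876
```

View pics/s3.png

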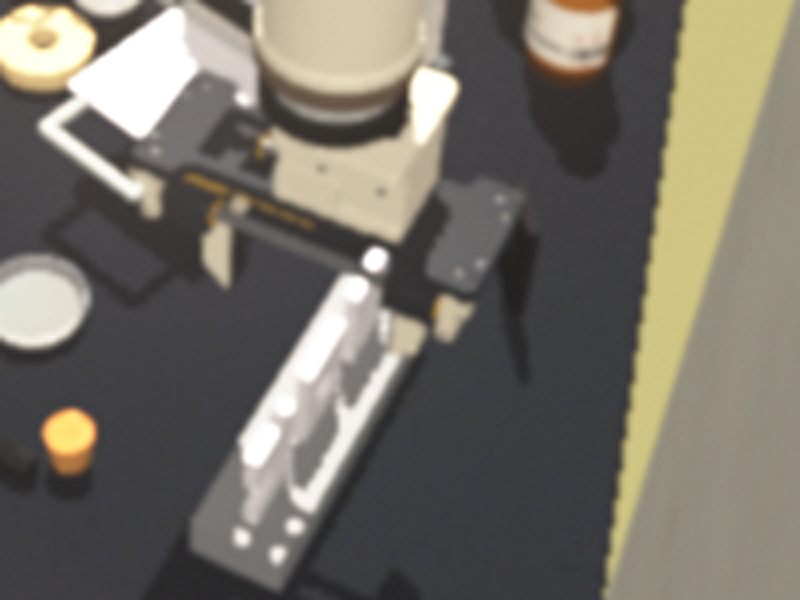

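Fingers straddle the row at the middle plate (crop 320,345), with one pad on each side. Descend and close.

```bash
python3 -m jog '[2,-2,30,0,0,0.004,2,-2,58,0,0,0.004,2,-2,60,0,0,0.004,2,-2,60,0,0,0.004]'; python3 -m jog '[0,0,0,0,0,0,0,0,0,0,0,0,0,0,0,0,0,0,0,0,0,0,0,0,0,0,0,0,0,0,0,0,0,0,0,0,0,0,0,0,0,0,0,0,0,0,0,0]' 0 15
```

```text
t: 7.85
ee_pos: [0.5157, 0.0187, 0.0642]
tool_rot: [[-0.849, -0.528, 0.002], [-0.528, 0.849, 0.0], [-0.002, -0.001, -1.0]]
wrist_force: [0.3, 0.9, -0.1]
opening: 0.0922
finger_force: 0.0
t: 8.85
ee_pos: [0.5146, 0.018, 0.0627]
tool_rot: [[-0.85, -0.527, -0.0], [-0.527, 0.85, 0.0], [0.0, 0.0, -1.0]]
wrist_force: [0.1, 0.2, -0.7]
opening: 0.0163
finger_force: 0.0
```

```bash
python3 -m jog '[0,0,0,0,0,0,0,0,0,0,0,0,0,0,0,0,0,0]' 0 15; python3 -m jog '[0,0,0,0,0,0,0,0,0,0,0,0]' 0 30; python3 -c "
from h import *
go((.5,.03,.2),106)"
```

```text
t: 9.22
ee_pos: [0.5146, 0.018, 0.0627]
tool_rot: [[-0.85, -0.527, -0.0], [-0.527, 0.85, 0.0], [-0.0, 0.0, -1.0]]
wrist_force: [-0.0, 0.6, -0.2]
opening: 0.008
finger_force: 15.0
t: 9.48
ee_pos: [0.5145, 0.018, 0.0627]
tool_rot: [[-0.85, -0.527, -0.0], [-0.527, 0.85, 0.0], [0.0, 0.0, -1.0]]
wrist_force: [-0.6, -0.8, -1.1]
opening: 0.0082
finger_force: 30.0
[   6.    17.9 -137.3] [ 0.    -0.     0.276]
```

```bash
python3 -m jog '[0,0,-15,0,0,0,0,0,-35,0,0,0,0,0,-80,0,0,0,0,0,-110,0,0,0,0,0,-110,0,0,0]'
python3 - <<'E'
from h import *
optics.camera('scene');optics.camera('top')
for n in('scene','top'):
    for t in('lens','flap_hinge','holed_plate_center','station'):print(n,t,[(np.round(r['at'],4).tolist(),round(r['confidence'],2)) for r in models.place_of(t,n)])
go((.472,.2285,.1735),16.5)
E
```

```text
t: 10.1
ee_pos: [0.5167, 0.0181, 0.1762]
tool_rot: [[-0.85, -0.527, 0.006], [-0.527, 0.85, -0.0], [-0.005, -0.003, -1.0]]
wrist_force: [0.2, 0.1, -0.8]
opening: 0.0078
finger_force: 30.0
scene lens [([0.6205, 0.269, 0.123], 0.62)]
scene flap_hinge [([0.611, 0.2686, 0.0613], 0.9)]
scene holed_plate_center [([0.6814, 0.0532, 0.0403], 0.6), ([0.5229, 0.015, 0.1608], 0.53)]
scene station [([0.6278, 0.2748, -0.0019], 0.62), ([0.5122, 0.3824, 0.007], 0.33)]
top lens [([0.6191, 0.2729, 0.1237], 0.89), ([0.4111, 0.1828, 0.0063], 0.59)]
top flap_hinge [([0.6129, 0.27, 0.0604], 0.72), ([0.6333, 0.2718, -0.0074], 0.53)]
top holed_plate_center []
top station [([0.6342, 0.2747, -0.0027], 0.9)]
[-75.1 201.1  -1.3] [-0.000e+00 -1.000e-03  1.838e+00]
```

```bash
python3 -m jog '[-20,50,0,0,0,0.17,-40,100,0,0,0,0.34,-55,140,0,0,0,0.51,-73,170,0,0,0,0.68,-73,201,0,0,0,0.85,-73,201,0,0,0,1.02,-73,201,0,0,0,1.19,-73,201,0,0,0,1.36]'; python3 -m jog '[0,0,0,0,0,0.17,0,0,0,0,0,0.34,0,0,0,0,0,0.478,0,0,0,0,0,0.478,0,0,0,0,0,0.478]';python3 -c "
from h import *
print(arm.state()['joint_pos']);go((.474,.2285,.140),16.5)"
```

```text
t: 11.6
ee_pos: [0.4704, 0.2274, 0.1724]
tool_rot: [[-0.69, 0.724, -0.001], [0.724, 0.69, -0.0], [0.0, -0.001, -1.0]]
wrist_force: [0.9, -0.5, 0.4]
opening: 0.008
finger_force: 30.0
t: 12.22
ee_pos: [0.4705, 0.2273, 0.1725]
tool_rot: [[-0.287, 0.958, -0.0], [0.958, 0.287, -0.0], [-0.0, -0.0, -1.0]]
wrist_force: [0.3, 0.2, -0.7]
opening: 0.0077
finger_force: 30.0
[-0.39528344  0.31111458 -0.12600204  1.92956353  0.04893897  0.90413611
 -0.25463913]
[ 0.1  3.7 32.5] [-0.     0.     0.003]
```

```bash
python3 -m jog '[0,4,16,0,0,0.0,0,4,32,0,0,0,0,4,32,0,0,0,0,4,32,0,0,0]'
python3 - <<'E'
from h import *
a=optics.camera('scene');b=optics.camera('top')
for n in('scene','top'):
    for t in('lens','holed_plate_center','flap_bar'):print(n,t,[(np.round(r['at'],4).tolist(),round(r['confidence'],2)) for r in models.place_of(t,n)])
print(arm.state()['ee_pos'])
# expected plate corners in scene for nominal pose
e=np.array([.9588,.2840,0]);y=np.array([-.284,.9588,0]);z=np.array([0,0,1.]);c=np.array([.474,.2285,.125])
for q in[(-.022,-.04),(.022,-.04),(-.022,.04),(.022,.04),(0,.004)]:print(q,proj('scene',c-e*.004+y*q[0]+z*q[1]))
print('ring',[proj('scene',np.array([.618,.271,.125])+d).tolist() for d in(0*y,.03*y,-.03*y,.03*z,-.03*z)])
cv2.imwrite('pics/s4f.png',a)
cv2.imwrite('pics/s4.png',cv2.resize(a[130:250,260:420],(800,600),interpolation=2))
E
```

```text
t: 12.72
ee_pos: [0.4743, 0.2284, 0.1403]
tool_rot: [[-0.284, 0.959, -0.001], [0.959, 0.284, -0.0], [-0.0, -0.001, -1.0]]
wrist_force: [-0.2, 1.1, -0.8]
opening: 0.0078
finger_force: 30.0
scene lens [([0.616, 0.272, 0.1231], 0.91)]
scene holed_plate_center [([0.6856, 0.0572, 0.0417], 0.81), ([0.4759, 0.2238, 0.1236], 0.8)]
scene flap_bar [([0.4804, 0.2256, 0.0565], 0.82)]
top lens [([0.618, 0.2739, 0.1233], 0.74), ([0.3883, 0.0792, 0.0107], 0.4)]
top holed_plate_center [([0.682, 0.0531, 0.0358], 0.48)]
top flap_bar [([0.5668, 0.0556, 0.0526], 0.67)]
[0.47466695 0.22848637 0.14100768]
(-0.022, -0.04) [305.  219.1]
(0.022, -0.04) [292.7 210. ]
(-0.022, 0.04) [303.9 195.9]
(0.022, 0.04) [291.  186.8]
(0, 0.004) [298.1 202. ]
ring [[341.8, 172.4], [333.3, 167.0], [350.5, 177.9], [342.1, 163.5], [341.5, 180.9]]
```

View pics/s4.png

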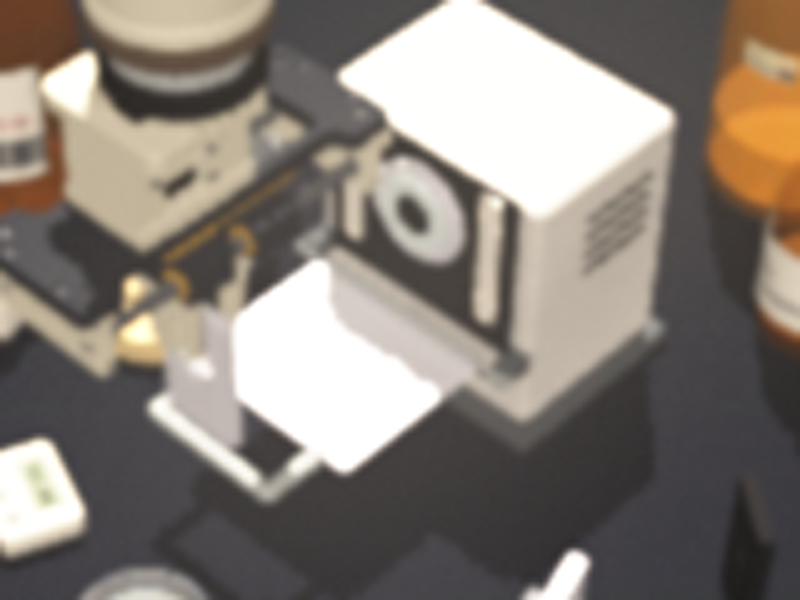

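The plate is held upright with its hole at crop (202,362), facing the lens ring at (420,210), and the flap lies level below it. Both sit about 2 px right of where I predicted, which points to a camera bias, so the plate is centred to a couple of mm. One small trim, a settle, a check, then hand in.

```bash
python3 -m jog '[1.5,0,1,0,0,0,1.5,0,1,0,0,0,1.5,0,1,0,0,0,1.5,0,1,0,0,0,1.5,0,1,0,0,0,1.5,0,1,0,0,0,1.5,0,1,0,0,0,1.5,0,1,0,0,0]'
python3 - <<'E'
from h import *
s=arm.state();print(abs(np.array(s['qd'])).max(),s['opening'],s['finger_force'])
print(workorder.close_job())
E
```

```text
t: 14.12
ee_pos: [0.4741, 0.2299, 0.1397]
tool_rot: [[-0.284, 0.959, -0.0], [0.959, 0.284, 0.0], [0.0, -0.0, -1.0]]
wrist_force: [0.1, -1.3, -0.9]
opening: 0.0077
finger_force: 30.0
0.002575483434156746 0.007653944418536686 29.999006688594818
the job is handed in; nothing more can be done
None
```

I handed the job in at about 14 s: the flap is fully down and the holed plate is held still, upright and square to the lens, about 15 cm out and centred to within a few millimetres by my estimate; the judge's verdict was not shown.

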